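Slide a shim plate off the chute ledge and lay it on the gauge rest

ROBOT

A 6-joint arm with a two-finger parallel gripper is mounted at the origin on the work surface. World frame = base frame: x ahead of the robot, y to its left, z up, the work surface at z = 0. Lengths are in m, angles in rad, forces in N, time in s.
With the tool pointing down it reaches from about 0.3 to 0.875 m from the base axis. Payload 6.4 kg.
Tool frame: the origin (TCP) lies on the front face of the gripper's body, between the roots of the fingers; the fingertips stand 73 mm ahead of it and the grasp point (between the pads) lies 54 mm ahead of it; x points along the fingers, y is the direction in which the jaws open and shut, and the axes are right-handed (so a half turn about x gives the same grasp; the last joint's range is limited). The gripper opens to 85 mm and grips with 20 to 120 N. Pads are 22 mm wide; open, the fingers measure 114 mm over their backs; the gripper's body (76 mm by 85 mm) begins 54 mm behind the grasp point. The pads swing forward as they close: fully open they stand 13 mm farther back than shut.
Start: joints at [0.919, 0.181, 1.607, -0, 1.354, -0.206], TCP at [0.248, 0.519, 0.304] pointing down, gripper open.
Joint ranges: [-2.99, 2.99], [-0.89, 2.07], [0.3, 2.58], [-1.14, 4.28], [0, 2.63], [-3.12, 3.12]. Speed limits (rad/s): [2.57, 2.57, 3.01, 3.14, 3.14, 3.14].

INTERFACE

Orientations are given as a unit quaternion [w, x, y, z].
In Python, from rig import * gives the robot as it stands.
- The arm moves only by the shell command python3 -m crank 'ROWS'. ROWS is JSON, a list of rows, each a list of 3 entries, a list of its own where there are three numbers: the shift along the tool's x, y, z in m, then the turn, a rotation vector about the tool's x, y, z in rad, then the gripper command: -1 is shut, 1 is fully open, values between are in proportion. A call has 1 to 5 rows; each row shifts and turns the commanded pose from where the row before left it, along the tool's axes as they then stand; what a row does not reach is not made up. A row lasts 1/8 s, in which the tool goes at most 62.5 mm and 10.7 degrees, less where a joint would pass 70% of its speed; a pose out of reach is approached as far as the arm can. A call is refused whole if a number of a shift passes 0.0625 or a number of a turn 0.188, either way. A call with a gripper value outside its range is refused whole. The fingers move at their own pace and stop on an object; the grip force is fixed at half the most. Time passes only in rows, so rows that do not move let the fingers close. It gives the time, the measured TCP pose, the force and the opening at its end, in the units of the state.
- read_state(): the state, without advancing time (a new reading comes with each control period).
- read_camera(name): name is "scene" or "top" or "wrist"; returns the picture (384x512x3 uint8, red, green, blue); there is no depth.
- camera_params(name): a dict with "mtx" (3x3 intrinsics, pixels), "position" and "rotation" of the camera in the world. Camera axes: x right, y down, z forward; pixel columns grow to the right and rows downward; lengths in m; the calibration is good to about 2 mm. A picture is of the moment at which its call begins: read the wrist's pose just before it. camera_params takes no time and is no camera call; for the wrist camera it gives the pose at the moment of the call.
- sign_off(): hands the job in, once; it reports no verdict.
The state is a dict: "t": time; "joint_positions": joint angles; "qd": joint speeds; "tau": joint torques, N m; "position": TCP position; "orientation": TCP orientation; "contact_force": force on the tool from outside, world axes, zero at the start; "ft_torque": the same for the moment, N m; "width": opening from 0.0 (shut) to 1.0 (fully open).
Only numpy, scipy, OpenCV 4.12 (cv2) and the standard library are available. Lean on these libraries where they do the work, as an engineer would, in place of code of your own. Each camera call takes 0.05 s, during which the arm holds its last target.

TASK

The brass shim plate lies between the side rails of the ledge at the foot of the chute, where it cannot be gripped: slide it out along the ledge until its solid end overhangs the open edge well enough to grasp, without letting it fall, and pick it up by that end. Lay it flat on top of the grey gauge rest, centred and in line with it, let go, and then press down firmly on its middle for a moment to feel that it lies flat; leave it there. Do not drop it onto the rest, and do not disturb the gauge, rocker switch, bezel ring and stud block lying about.

Things in the scene. Friction and masses are not known exactly. Their poses are not given: they have to be found in the camera images.
- shim_center (a point): middle (half-way through the thickness) of the loose brass shim plate, 140 mm long (its x) x 62 wide (its y) x 4 thick, about 0.26 kg, z up. Its -x end is solid; the +x end has an open slot 14 mm wide, 40 deep. It starts flat on the ledge, solid end towards the open edge and 30 to 45 mm inside it. It tips over the edge at about 67 mm overhang.
- shim_end (a point): middle of the solid end face of the shim plate, 70 mm from shim_center along the plate's -x; same axes.
- ledge_edge (a point): middle of the open front edge of the fixed aluminium ledge, on its sliding surface, 60 mm above the cart top. Its x points inward along the ledge to the chute, so out over the edge is -x; z up. Before the edge there is free space down to the cart top.
- ledge: the same ledge, 190 mm long (its x), origin on the cart top under its middle. Rails 10 mm high, 8 wide, 70 apart, run along both sides, flush with the edge; behind its far end the chute rises to 160 mm. The ledge is smooth: the plate slides on it far more easily (friction about 0.2) than fingertips slide on the plate, so pressing on it from above with 5 to 15 N drags it along.
- rest_top (a point): centre of the top face of the fixed grey gauge rest, a block 120 mm long (its x) x 40 mm wide (its y), top 45 mm above the cart top, on a foot 160 x 46 x 6 mm. The plate is to lie centred on it, its long side along the rest's long side (either way round), overhanging by 10 mm at each end and 11 mm at each side. z up.
- rest: the same rest; origin on the cart top under its centre.
- shim: the same plate; origin under its centre.
- gauge: loose black dial gauge lying face up, 83 mm square, 60 mm high; origin under its centre. Bystander.
- rocker: loose olive rocker switch, 76 x 46 mm, about 37 mm high; origin under its centre. Bystander.
- bezel: loose white nylon ring, 72 mm across, 12 mm high; origin under its centre. Bystander.
- studs: loose brass ground stud block, 64 x 44 mm, 46 mm high with its two studs; origin under its centre. Bystander.
Things that resemble listed ones, but are neither listed nor needed, are in the scene too. There is more than one size of the shim; the job needs the smallest. Leave any green look-alike of the rest alone.

How it is judged:
By the outcome, as a careful person would: the job done as asked, in the order asked, and still so for the second after the job is handed in, with the robot touching nothing.
It also fails if it takes over 51 s, if anything falls off the work surface, if the arm or the gripper's body presses on something with over 40 N, if the wrist force passes 120 N, or if a joint passes its speed limit or range.

## Working session

There is one attempt and no reset: what is moved stays moved. The work goes in short steps, Python scripts to look and compute and a shell command to move; the robot and the scene stay as the last step left them, time stands still between calls to the robot, and variables do not carry over. Pictures are saved under pics/ and viewed, and the job is handed in when it is done.

```bash
mkdir -p pics; ls
python3 - <<'E'
from rig import *
import cv2,json
s=read_state();print(s)
for n in("scene","top","wrist"):
    p=camera_params(n);print(n,p)
    cv2.imwrite(f"pics/{n}0.png",read_camera(n)[:,:,::-1])
E
```

```text
pics
{'t': 0.0, 'joint_positions': array([ 9.18715201e-01,  1.81538118e-01,  1.60802992e+00,  3.52511066e-05,
        1.35381163e+00, -2.06330323e-01]), 'qd': array([ 7.05654047e-04, -6.87706099e-04, -1.74158853e-05,  1.23758895e-03,
        2.69825582e-04, -7.20676809e-04]), 'tau': array([-6.55099539e-04, -4.44859529e+01, -3.51335371e+01, -3.46133884e-04,
        8.88576382e-03, -2.03703337e-05]), 'position': array([0.24762326, 0.51846301, 0.3029751 ]), 'orientation': array([ 0.68934228,  0.15572835,  0.68989026, -0.15686722]), 'contact_force': array([-0.4012356 , -0.18450106,  0.03441032]), 'ft_torque': array([ 0.00600321,  0.02316511, -0.00777868]), 'width': 0.9982940901174251}
scene {'mtx': array([[498.24733802,   0.        , 255.21085896],
       [  0.        , 498.24733802, 186.23085134],
       [  0.        ,   0.        ,   1.        ]]), 'position': array([ 1.47251271, -0.39225642,  0.72201465]), 'rotation': array([-0.39726689,  0.73320954,  0.4850875 , -0.26319747])}
top {'mtx': array([[440.87637327,   0.        , 257.37680495],
       [  0.        , 440.87637327, 189.21121996],
       [  0.        ,   0.        ,   1.        ]]), 'position': array([ 0.40176423, -0.00409235,  1.15560479]), 'rotation': array([-0.05510439,  0.71394633, -0.6965074 ,  0.04606078])}
wrist {'mtx': array([[325.18775213,   0.        , 250.18621334],
       [  0.        , 325.18775213, 185.75263222],
       [  0.        ,   0.        ,   1.        ]]), 'position': array([0.1781829 , 0.55019189, 0.37302006]), 'rotation': array([0.12838668, 0.83625595, 0.52715965, 0.07934453])}
```

View pics/scene0.png

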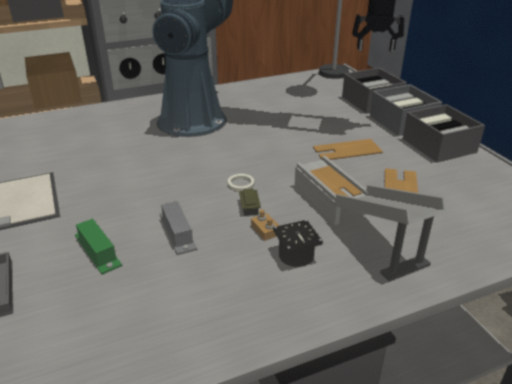

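View pics/top0.png

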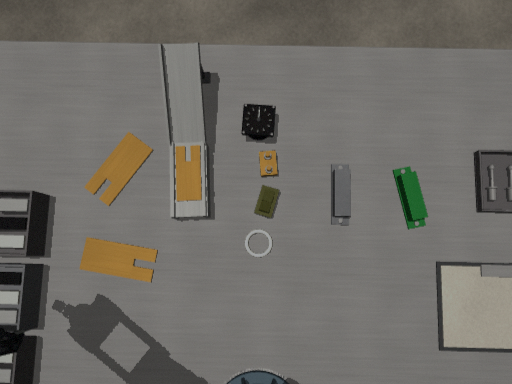

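View pics/wrist0.png

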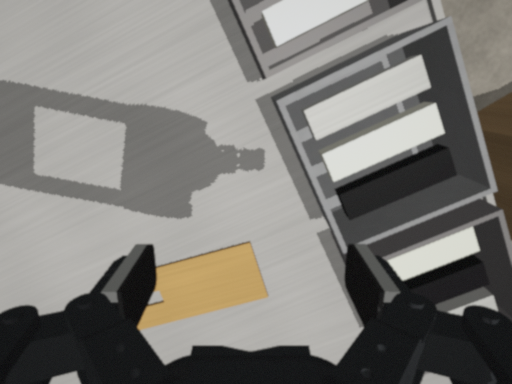

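The top view shows the robot base at the bottom, with x up and y to the left. Candidates for the shim:
- The plate on the ledge, top pixel (188,172), between the rails with its slot towards the chute.
- A loose plate at (120,168).
- A loose plate at (119,260), which looks larger.

For the rest, there is a grey block at (341,194) and a green look-alike at (411,197). I choose the plate on the ledge and the grey block, and will check both in a close crop.

Run:
```python
import cv2,numpy as np
a=cv2.imread("pics/top0.png")
c1=cv2.resize(a[130:230,150:225],None,fx=6,fy=6,interpolation=cv2.INTER_CUBIC)
c2=cv2.resize(a[155:235,320:370],None,fx=6,fy=6,interpolation=cv2.INTER_CUBIC)
h=600;o=np.zeros((600,760,3),np.uint8);o[:600,:450]=c1;o[:480,460:760]=c2
cv2.imwrite("pics/crop1.png",o)
```

```text
(no output)
```

View pics/crop1.png

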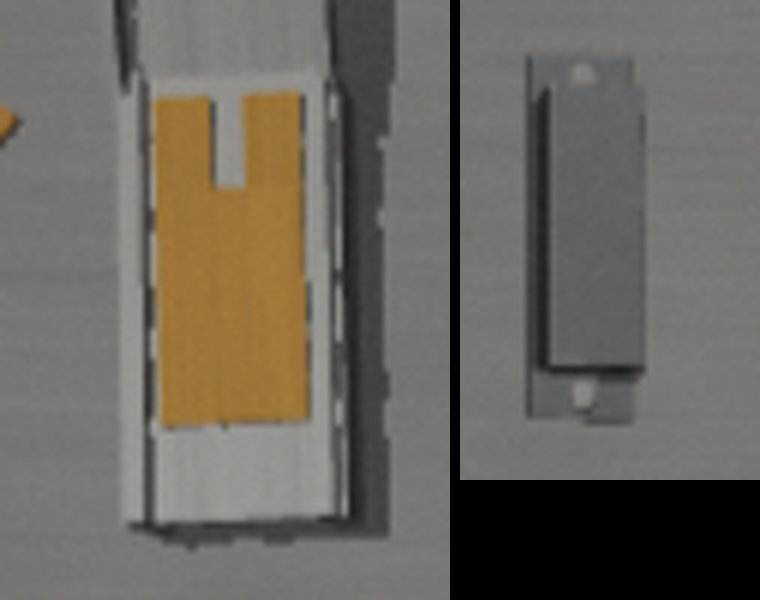

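The crop shows the ledge plate with its slot up, towards the chute. Its solid end is at crop row ~422 and the open edge is at row ~520. The grey rest's top spans (548..643, 87..367).

```bash
cat > h.py <<'E'
from rig import *
import numpy as np, cv2
from scipy.spatial.transform import Rotation as R
def q2(q): return R.from_quat([q[1],q[2],q[3],q[0]])
def back(cam,uv,z):
    p=camera_params(cam) if isinstance(cam,str) else cam
    K=p["mtx"];M=q2(p["rotation"]).as_matrix()
    d=M@np.linalg.inv(K)@np.array([uv[0],uv[1],1.]);o=p["position"]
    return o+d*(z-o[2])/d[2]
def proj(cam,X):
    p=camera_params(cam) if isinstance(cam,str) else cam
    c=q2(p["rotation"]).as_matrix().T@(np.array(X)-p["position"]);v=p["mtx"]@c
    return v[:2]/v[2]
E
python3 - <<'E'
from h import *
np.set_printoptions(precision=4,suppress=True)
f=lambda c,r:(150+(c+.5)/6-.5,130+(r+.5)/6-.5)
g=lambda c,r:(320+(c-460+.5)/6-.5,155+(r+.5)/6-.5)
P=[back("top",f(*x),.064) for x in[(155,98),(303,92),(309,418),(163,427)]]
for p in P:print(p)
P=np.array(P);print("shim",P.mean(0),"len",np.linalg.norm(P[0]-P[3]),np.linalg.norm(P[0]-P[1]))
d=P[0]+P[1]-P[2]-P[3];print("ang",np.degrees(np.arctan2(d[1],d[0])))
E_=[back("top",f(*x),.07) for x in[(123,523),(350,518)]];print("edge",E_,np.mean(E_,0),np.linalg.norm(E_[0]-E_[1]))
Q=np.array([back("top",g(*x),.045) for x in[(550,88),(643,86),(643,367),(550,367)]]);print(Q,Q.mean(0))
print(np.linalg.norm(Q[0]-Q[3]),np.linalg.norm(Q[0]-Q[1]))
d=Q[0]+Q[1]-Q[2]-Q[3];print("ang",np.degrees(np.arctan2(d[1],d[0])))
for n in (("rest foot",[(528,57),(635,54),(635,424),(528,417)]),):
  F=np.array([back("top",g(*x),.006) for x in n[1]]);print(F,F.mean(0));d=F[0]+F[1]-F[2]-F[3];print(np.degrees(np.arctan2(d[1],d[0])))
s=read_state();print(q2(s["orientation"]).as_matrix())
for nm,uv,z in(("gauge",(259,121),.06),("stud",(269,163),.046),("rock",(267,201),.037),("bez",(259,243),.012)):print(nm,back("top",uv,z))
E
```

```text
[0.6652 0.2231 0.064 ]
[0.6692 0.1605 0.064 ]
[0.5303 0.1518 0.064 ]
[0.525  0.2125 0.064 ]
shim [0.5974 0.187  0.064 ] len 0.14054831221467456 0.06282420062213621
ang 3.9531899090892457
edge [array([0.4842, 0.2258, 0.07  ]), array([0.4886, 0.1323, 0.07  ])] [0.4864 0.179  0.07  ] 0.0936028216392914
[[ 0.618  -0.1839  0.045 ]
 [ 0.6198 -0.2234  0.045 ]
 [ 0.4998 -0.2229  0.045 ]
 [ 0.4989 -0.1839  0.045 ]] [ 0.5591 -0.2035  0.045 ]
0.11913598024674935 0.03957790614535841
ang -0.11214551180370194
[[ 0.6393 -0.1805  0.006 ]
 [ 0.6417 -0.2276  0.006 ]
 [ 0.4784 -0.227   0.006 ]
 [ 0.4803 -0.1807  0.006 ]] [ 0.5599 -0.204   0.006 ]
-0.06765682381768069
[[-0.0008  0.4312  0.9023]
 [-0.0011  0.9023 -0.4312]
 [-1.     -0.0014 -0.0002]]
gauge [0.7366 0.0123 0.06  ]
stud [ 0.6302 -0.0159  0.046 ]
rock [ 0.533 -0.013  0.037]
bez [0.4266 0.0049 0.012 ]
```

```bash
python3 -m crank '[[[0,0,0],[-0.17,0,0],-1],[[0,0,0],[-0.17,0,0],-1],[[0,0,0],[-0.17,0,0],-1],[[0,-0.04,0.038],[0,0,0],-1],[[0,-0.04,0.038],[0,0,0],-1]]'; python3 -m crank '[[[0,-0.04,0.038],[0,0,0],-1],[[0,-0.04,0.038],[0,0,0],-1],[[0,-0.04,0.038],[0,0,0],-1],[[0,-0.04,0.038],[0,0,0],-1],[[0,0,0],[0,0,0],-1]]'
cat >> h.py <<'E'
def tool(tx,ty,tz=None):
    s=read_state();M=q2(s["orientation"]).as_matrix();p=s["position"]
    d=np.array([tx,ty,p[2] if tz is None else tz])-p
    print("t",round(s["t"],2),"pos",p.round(4),"yaw z",round(np.degrees(np.arctan2(M[1,2],M[0,2])),2),"x",M[:,0].round(4),"F",s["contact_force"].round(1),"w",round(s["width"],3),"-> shift",(M.T@d).round(4))
E
python3 - <<'E'
from h import *
tool(.609,.188)
E
```

```text
t: 0.78
position: [0.3291, 0.4432, 0.3036]
orientation: [0.707, -0.024, 0.707, 0.023]
contact_force: [1.1, 0.6, -0.5]
width: 0.002
t: 1.4
position: [0.4932, 0.2911, 0.3035]
orientation: [0.707, -0.021, 0.707, 0.021]
contact_force: [0.1, -0.1, -0.4]
width: 0.004
t 1.4 pos [0.4932 0.2911 0.3035] yaw z 3.38 x [ 1.e-04 -8.e-04 -1.e+00] F [ 0.1 -0.1 -0.4] w 0.004 -> shift [ 1.000e-04 -1.097e-01  1.095e-01]
```

```bash
python3 -m crank '[[[0,-0.0365,0.0365],[0,0,0],-1],[[0,-0.0365,0.0365],[0,0,0],-1],[[0,-0.0365,0.0365],[0,0,0],-1],[[0.04,0,0],[0,0,0],-1],[[0,0,0],[0,0,0],-1]]'
python3 - <<'E'
from h import *
tool(.609,.188)
p=camera_params("wrist")
cv2.imwrite("pics/w1.png",read_camera("wrist")[:,:,::-1]);np.save("w1.npy",p,allow_pickle=True)
for X in ((.5974,.187,.064),(.5277,.182,.064),(.4866,.179,.06)):print(proj(p,X))
E
```

```text
t: 2.02
position: [0.6047, 0.1919, 0.2598]
orientation: [0.704, -0.023, 0.71, 0.023]
contact_force: [-0.4, 0.8, 0.1]
width: -0.003
t 2.02 pos [0.6047 0.1919 0.2598] yaw z 3.67 x [-8.5e-03 -6.0e-04 -1.0e+00] F [-0.4  0.8  0.1] w -0.003 -> shift [-0.     -0.0041  0.004 ]
[246.83584117 172.38169004]
[245.85385044  85.92345414]
[245.21417136  29.08873018]
```

View pics/w1.png

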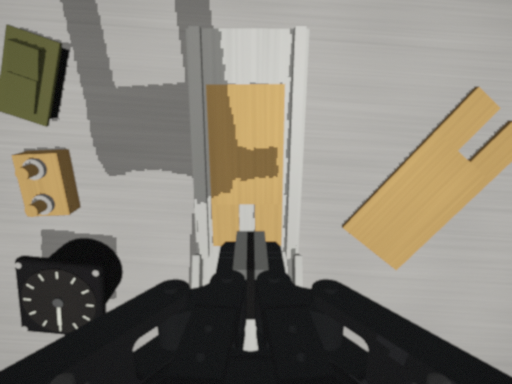

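The wrist view shows the solid end at (246,85), the edge at (250,29) and the plate centred between the rails, which agrees with the top-view estimate. Descending.

```bash
python3 -m crank '[[[0.037,-0.004,0.004],[0,0,0],-1],[[0.037,0,0],[0,0,0],-1],[[0.037,0,0],[0,0,0],-1],[[0,0,0],[0,0,0],-1]]'
python3 - <<'E'
from h import *
tool(.609,.188,.137)
E
```

```text
t: 2.58
position: [0.6094, 0.189, 0.1514]
orientation: [0.705, -0.023, 0.708, 0.023]
contact_force: [0.9, -0.3, 0.3]
width: 0.001
t 2.58 pos [0.6094 0.189  0.1514] yaw z 3.77 x [-4.8e-03 -4.0e-04 -1.0e+00] F [ 0.9 -0.3  0.3] w 0.001 -> shift [ 0.0144 -0.001  -0.0004]
```

```bash
python3 -m crank '[[[0.009,-0.001,0],[0,0,0],-1],[[0.002,0,0],[0,0,0],-1],[[0.001,0,0],[0,0,0],-1],[[0,0,0],[0,0,0],-1]]';python3 -m crank '[[[0.001,0,0],[0,0,0],-1],[[0.001,0,0],[0,0,0],-1],[[0,0,0],[0,0,0],-1]]'
```

```text
t: 3.08
position: [0.6118, 0.187, 0.1416]
orientation: [0.707, -0.023, 0.706, 0.023]
contact_force: [0.3, -0.4, -0.3]
width: 0.003
t: 3.45
position: [0.6114, 0.1869, 0.1387]
orientation: [0.707, -0.023, 0.707, 0.023]
contact_force: [0.7, 0.2, -0.1]
width: -0.003
```

```bash
python3 -m crank '[[[0.001,0,0],[0,0,0],-1],[[0.001,0,0],[0,0,0],-1],[[0,0,0],[0,0,0],-1]]'; python3 -m crank '[[[0.001,0,0],[0,0,0],-1],[[0,0,0],[0,0,0],-1]]'
```

```text
t: 3.82
position: [0.6115, 0.187, 0.1368]
orientation: [0.707, -0.023, 0.707, 0.023]
contact_force: [0.3, 0.2, 1.3]
width: 0.002
t: 4.08
position: [0.6118, 0.187, 0.1367]
orientation: [0.707, -0.023, 0.706, 0.023]
contact_force: [-1.3, -0.4, 5.2]
width: 0.003
```

```bash
python3 -m crank '[[[0.001,0,0],[0,0,0],-1],[[0,0,-0.005],[0,0,0],-1],[[0,0,-0.005],[0,0,0],-1],[[0,0,-0.005],[0,0,0],-1],[[0,0,0],[0,0,0],-1]]'
python3 - <<'E'
from h import *
tool(.609,.188)
cv2.imwrite("pics/w2.png",read_camera("wrist")[:,:,::-1])
E
```

```text
t: 4.7
position: [0.5977, 0.1861, 0.1367]
orientation: [0.708, -0.023, 0.705, 0.023]
contact_force: [-0.2, -0.7, 7.4]
width: 0.002
t 4.7 pos [0.5977 0.1861 0.1367] yaw z 3.68 x [ 3.7e-03  4.0e-04 -1.0e+00] F [-0.2 -0.7  7.4] w 0.002 -> shift [0.     0.0012 0.0114]
```

View pics/w2.png

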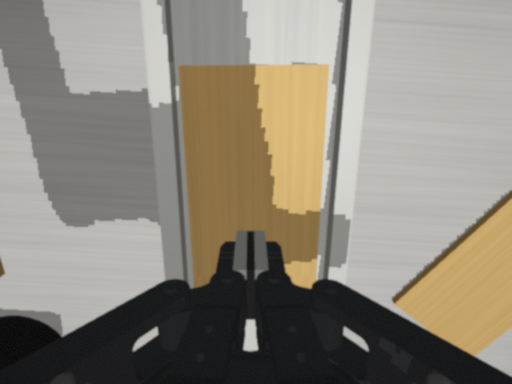

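Run:
```python
from h import *
print(back("wrist",(254,66),.064),back("wrist",(182,67),.064),back("wrist",(328,66),.064), proj("wrist",(.4866,.179,.06)))
```

```text
[0.51391444 0.18093682 0.064     ] [0.51618575 0.1513885  0.064     ] [0.51197911 0.21129208 0.064     ] [253.65512314  -6.83267067]
```

```bash
python3 -m crank '[[[0,0,-0.007],[0,0,0],-1],[[0,0,-0.007],[0,0,0],-1],[[0,0,-0.007],[0,0,0],-1],[[0,0,-0.007],[0,0,0],-1],[[0,0,0],[0,0,0],-1]]'; python3 -m crank '[[[0,0,-0.007],[0,0,0],-1],[[0,0,-0.007],[0,0,0],-1],[[0,0,-0.007],[0,0,0],-1],[[0,0,0],[0,0,0],-1]]'
python3 - <<'E'
from h import *
tool(.526,.188)
cv2.imwrite("pics/t3.png",cv2.resize(read_camera("top")[130:250,140:240,::-1],None,fx=5,fy=5,interpolation=cv2.INTER_CUBIC))
E
```

```text
t: 5.38
position: [0.5695, 0.1843, 0.1367]
orientation: [0.708, -0.023, 0.706, 0.023]
contact_force: [-1.8, -0.4, 9.4]
width: 0.004
t: 5.88
position: [0.5486, 0.183, 0.1366]
orientation: [0.708, -0.023, 0.706, 0.023]
contact_force: [-0.4, -0.8, 8.9]
width: -0.003
t 5.88 pos [0.5486 0.183  0.1366] yaw z 3.68 x [ 3.5e-03  3.0e-04 -1.0e+00] F [-0.4 -0.8  8.9] w -0.003 -> shift [-0.0001  0.0065 -0.0223]
```

View pics/t3.png

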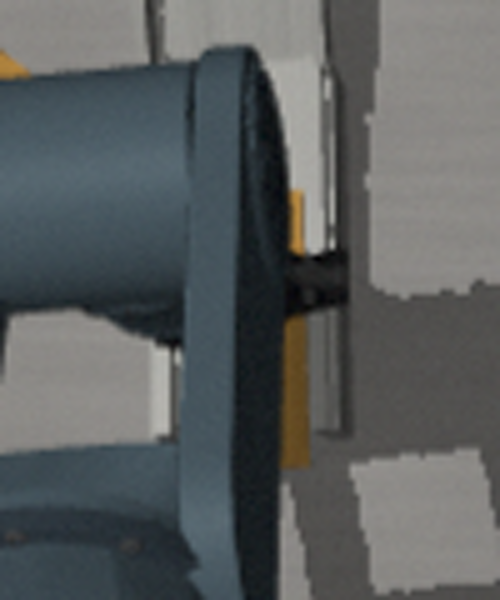

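```bash
python3 - <<'E'
from h import *
print(back("top",(140+308/5,130+467/5),.064),back("top",(140+350/5,130+434/5),.07))
E
python3 -m crank '[[[0,0,-0.007],[0,0,0],-1],[[0,0,-0.007],[0,0,0],-1],[[0,0,-0.007],[0,0,0],-1],[[0,0,-0.004],[0,0,0],-1],[[0,0,0],[0,0,0],-1]]'
python3 - <<'E'
from h import *
tool(.526,.188)
cv2.imwrite("pics/t4.png",cv2.resize(read_camera("top")[130:250,140:240,::-1],None,fx=5,fy=5,interpolation=cv2.INTER_CUBIC))
cv2.imwrite("pics/w4.png",read_camera("wrist")[:,:,::-1])
E
```

```text
[0.47011269 0.14789794 0.064     ] [0.48651918 0.12701167 0.07      ]
t: 6.55
position: [0.524, 0.1814, 0.1367]
orientation: [0.708, -0.023, 0.705, 0.023]
contact_force: [0.3, -0.6, 9.1]
width: -0.001
t 6.55 pos [0.524  0.1814 0.1367] yaw z 3.68 x [ 4.e-03  5.e-04 -1.e+00] F [ 0.3 -0.6  9.1] w -0.001 -> shift [0.     0.0064 0.0024]
```

View pics/w4.png

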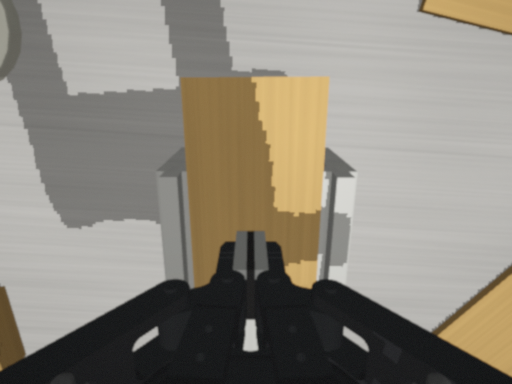

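View pics/t4.png

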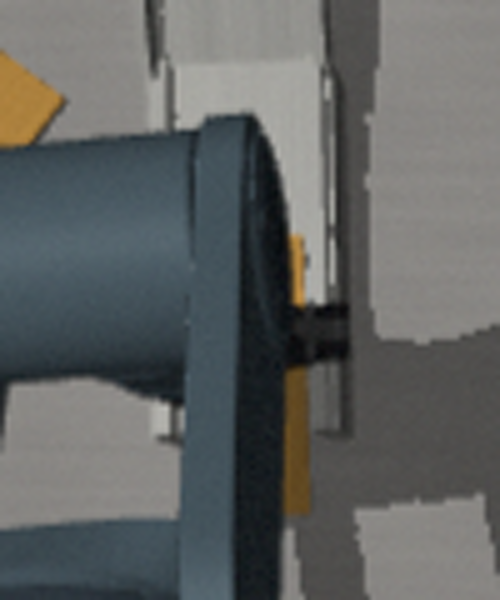

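Run:
```python
from h import *
print(back("top",(140+309/5,130+513/5),.064),back("wrist",(180,78),.064),back("wrist",(328,76),.064),back("wrist",(160,174),.07),back("wrist",(354,174),.07))
```

```text
[0.44743565 0.14641316 0.064     ] [0.44684071 0.14587439 0.064     ] [0.44214486 0.2071146  0.064     ] [0.48709878 0.13838234 0.07      ] [0.48170557 0.2225161  0.07      ]
```

```bash
python3 -m crank '[[[0,0,-0.005],[0,0,0],-1],[[0,0,0],[0,0,0],-1],[[-0.02,0,0],[0,0,0],-1],[[-0.03,0,0],[0,0,0],-1],[[0,0,0],[0,0,0],-1]]'; python3 -m crank '[[[0,0,-0.03],[0,0,0],1],[[0,0,-0.028],[0,0,0],1],[[0,0,0],[0,0,0],1],[[0,0,0],[0,0,0],1]]'
python3 - <<'E'
from h import *
tool(.4605,.1775,.11)
cv2.imwrite("pics/w5.png",read_camera("wrist")[:,:,::-1])
cv2.imwrite("pics/s5.png",cv2.resize(read_camera("scene")[130:260,250:450,::-1],None,fx=4,fy=4,interpolation=cv2.INTER_CUBIC))
E
```

```text
t: 7.28
position: [0.5191, 0.1811, 0.1872]
orientation: [0.708, -0.023, 0.705, 0.023]
contact_force: [0.3, 0.4, 0.7]
width: -0.004
t: 7.78
position: [0.4602, 0.1772, 0.1846]
orientation: [0.707, -0.023, 0.707, 0.023]
contact_force: [0.7, 0.2, 0.9]
width: 0.848
t 7.78 pos [0.4602 0.1772 0.1846] yaw z 3.67 x [ 3.e-04  0.e+00 -1.e+00] F [0.7 0.2 0.9] w 0.848 -> shift [0.0746 0.0003 0.0003]
```

View pics/w5.png

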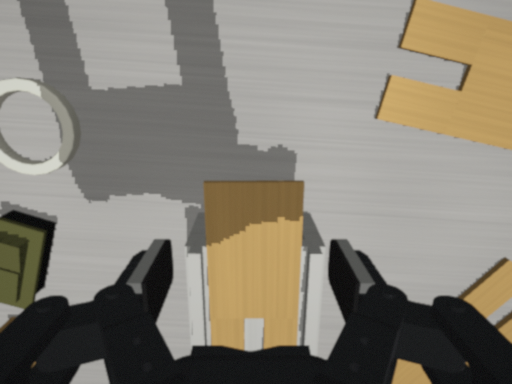

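View pics/s5.png

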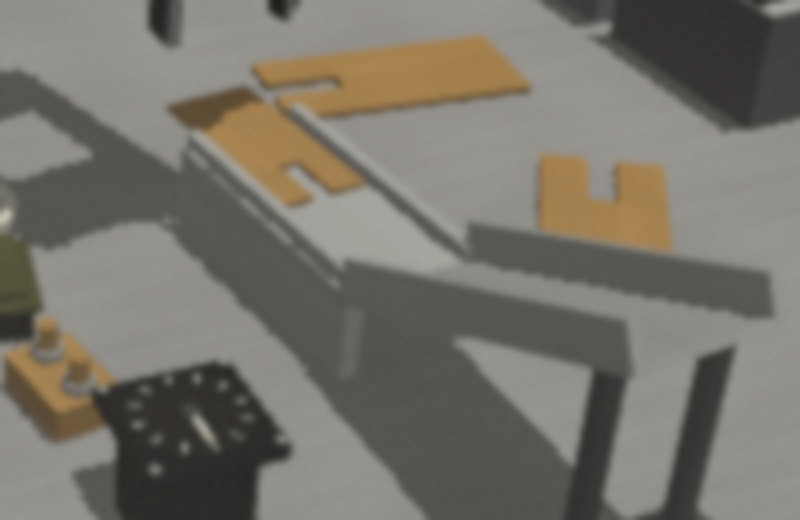

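The plate overhangs and lies level. Its end is at wrist pixels (205..303, 181).

Run:
```python
from h import *
a=back("wrist",(205,181),.064);b=back("wrist",(303,181),.064);print(a,b,(a+b)/2,np.linalg.norm(a-b))
c=back("wrist",(210,320),.064);d=back("wrist",(299,320),.064);print((c+d)/2)
v=(c+d)/2-(a+b)/2;print(np.degrees(np.arctan2(v[1],v[0])))
m=(a+b)/2+.021*np.array([np.cos(.065),np.sin(.065),0]);tool(m[0],m[1],.11)
```

```text
[0.44196728 0.14682053 0.064     ] [0.43814298 0.20664161 0.064     ] [0.44005513 0.17673107 0.064     ] 0.05994319271664768
[0.54210529 0.18393017 0.064     ]
4.035231130527765
t 7.88 pos [0.4606 0.1772 0.1848] yaw z 3.66 x [ 5.e-04  1.e-04 -1.e+00] F [-0.3  0.4 -0.3] w 0.997 -> shift [0.0748 0.0009 0.0005]
```

```bash
python3 -m crank '[[[0.025,0.001,0],[-0.005,0,0],1],[[0.025,0,0],[0,0,0],1],[[0.015,0,0],[0,0,0],1],[[0.01,0,0],[0,0,0],1],[[0,0,0],[0,0,0],1]]'
python3 - <<'E'
from h import *
tool(.461,.178,.11)
cv2.imwrite("pics/w6.png",read_camera("wrist")[:,:,::-1])
E
```

```text
t: 8.5
position: [0.4596, 0.1781, 0.1094]
orientation: [0.706, -0.024, 0.707, 0.024]
contact_force: [0.4, -0.3, -0.2]
width: 0.999
t 8.5 pos [0.4596 0.1781 0.1094] yaw z 3.96 x [-1.1e-03 -2.0e-04 -1.0e+00] F [ 0.4 -0.3 -0.2] w 0.999 -> shift [-0.0006 -0.0002  0.0014]
```

View pics/w6.png

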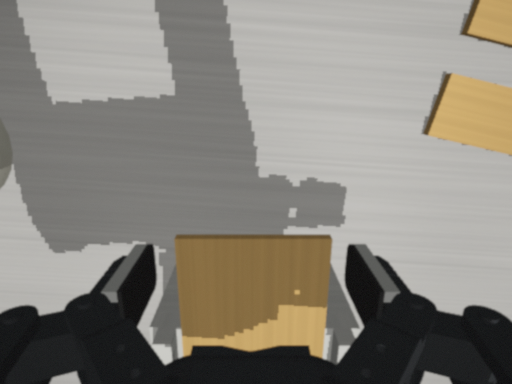

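The open pads flank the plate end, centred to about 1 mm. Closing.

```bash
python3 -m crank '[[[0,0,0],[0,0,0],0.55],[[0,0,0],[0,0,0],0.5],[[0,0,0],[0,0,0],0.46],[[0,0,0],[0,0,0],-1],[[0,0,0],[0,0,0],-1]]';python3 -m crank '[[[0,0,0],[0,0,0],-1],[[0,0,0],[0,0,0],-1]]'
python3 - <<'E'
from h import *
tool(.461,.178,.11)
cv2.imwrite("pics/w7.png",read_camera("wrist")[:,:,::-1])
E
```

```text
t: 9.18
position: [0.46, 0.1783, 0.1105]
orientation: [0.707, -0.024, 0.706, 0.025]
contact_force: [-1.8, 0.5, 5.6]
width: 0.702
t: 9.43
position: [0.46, 0.1783, 0.1105]
orientation: [0.707, -0.024, 0.706, 0.025]
contact_force: [-1.8, -0.2, 5.6]
width: 0.705
t 9.43 pos [0.46   0.1783 0.1105] yaw z 3.97 x [ 7.e-04  1.e-04 -1.e+00] F [-1.8 -0.2  5.6] w 0.705 -> shift [ 0.0005 -0.0004  0.001 ]
```

View pics/w7.png

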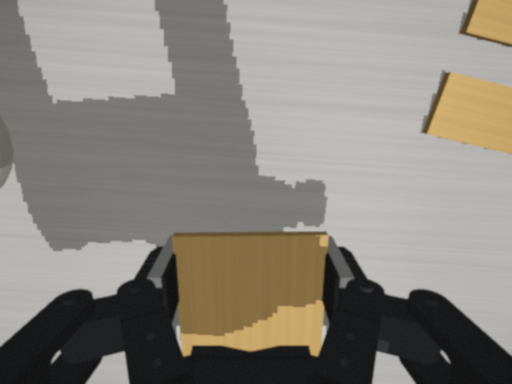

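```bash
python3 -m crank '[[[-0.005,0,0],[0,0,0],-1],[[-0.015,0,0],[0,0,0],-1],[[-0.03,0,0],[0,0,0],-1],[[-0.03,0,0],[0,0,0],-1],[[0,0,0],[0,0,0],-1]]'
python3 - <<'E'
from h import *
tool(.461,.178,.11)
cv2.imwrite("pics/w8.png",read_camera("wrist")[:,:,::-1])
cv2.imwrite("pics/s8.png",cv2.resize(read_camera("scene")[80:260,200:440,::-1],None,fx=3,fy=3,interpolation=cv2.INTER_CUBIC))
E
```

```text
t: 10.1
position: [0.4613, 0.1785, 0.1926]
orientation: [0.709, -0.024, 0.705, 0.025]
contact_force: [-0.6, -0.6, -3.3]
width: 0.702
t 10.1 pos [0.4613 0.1785 0.1926] yaw z 3.97 x [ 5.7e-03  7.0e-04 -1.0e+00] F [-0.6 -0.6 -3.3] w 0.702 -> shift [ 0.0826 -0.0005 -0.0008]
```

View pics/w8.png

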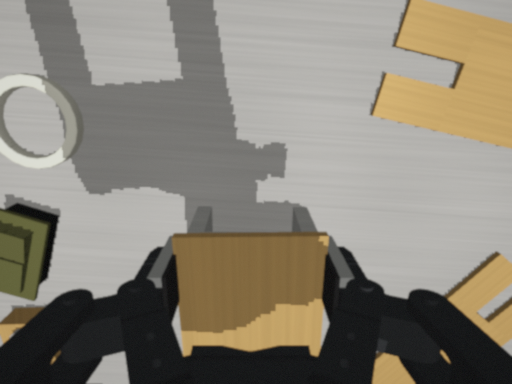

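View pics/s8.png

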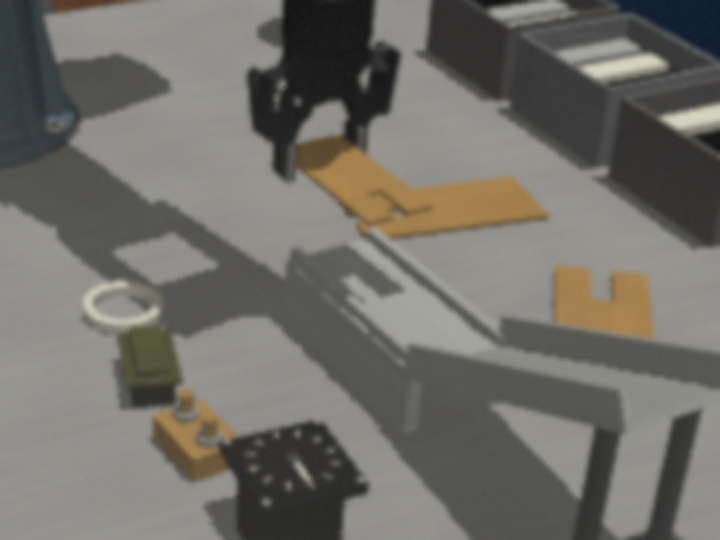

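The plate is held level: its end stays at wrist row ~234 with no sag after the lift. Moving towards the rest.

```bash
python3 - <<'E'
from h import *
tool(.461,.178,.11)
s=read_state();M=q2(s["orientation"]).as_matrix();z=.064+s["position"][2]-.1105
a=back("wrist",(173,234),z);b=back("wrist",(328,234),z);print(a,b,np.linalg.norm(a-b));print("end in tool",M.T@((a+b)/2-s["position"]),M.T@(b-a))
E
python3 -m crank '[[[0,-0.02,0.002],[0.035,0,0],-1],[[0,-0.04,0.005],[0.036,0,0],-1],[[0,-0.05,0.007],[0,0,0],-1],[[0,-0.05,0.007],[0,0,0],-1],[[0,-0.05,0.007],[0,0,0],-1]]'
python3 -m crank '[[[0,-0.05,0.007],[0,0,0],-1],[[0,-0.045,0.007],[0,0,0],-1],[[0,-0.03,0.003],[0,0,0],-1],[[0,-0.015,0.0],[0,0,0],-1],[[0,0,0],[0,0,0],-1]]'
python3 - <<'E'
from h import *
tool(.5105,-.204)
p=camera_params("wrist");s=read_state();np.save("w9.npy",p,allow_pickle=True)
cv2.imwrite("pics/w9.png",read_camera("wrist")[:,:,::-1])
cv2.imwrite("pics/s9.png",cv2.resize(read_camera("scene")[130:270,90:290,::-1],None,fx=4,fy=4,interpolation=cv2.INTER_CUBIC))
E
```

```text
t 10.2 pos [0.4593 0.1781 0.1895] yaw z 3.96 x [-3.e-04 -0.e+00 -1.e+00] F [-0.2  0.7 -4.1] w 0.707 -> shift [ 0.0795 -0.0002  0.0017]
[0.44070043 0.14503969 0.1430366 ] [0.43647837 0.20586208 0.1430366 ] 0.060968754108268616
end in tool [ 0.04650563 -0.00124143 -0.02082931] [-7.79020665e-07  6.09687531e-02 -1.09155886e-05]
t: 10.82
position: [0.4891, -0.0327, 0.1881]
orientation: [0.706, 0.001, 0.708, -0.0]
contact_force: [1.1, -0.0, -3.4]
width: 0.704
t: 11.45
position: [0.5062, -0.1715, 0.1887]
orientation: [0.706, 0.002, 0.708, -0.001]
contact_force: [-0.1, 1.3, -3.3]
width: 0.702
t 11.45 pos [ 0.5062 -0.1715  0.1887] yaw z -0.18 x [-0.0019  0.0014 -1.    ] F [-0.1  1.3 -3.3] w 0.702 -> shift [-0.0001 -0.0325  0.0044]
```

View pics/w9.png

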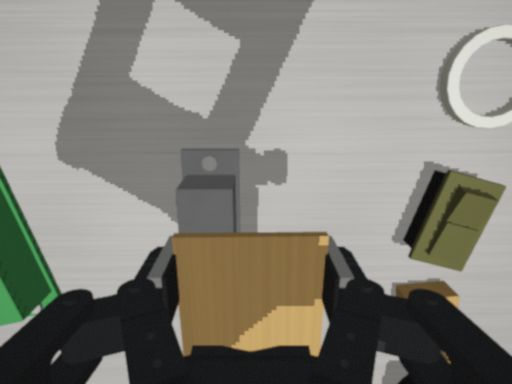

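View pics/s9.png

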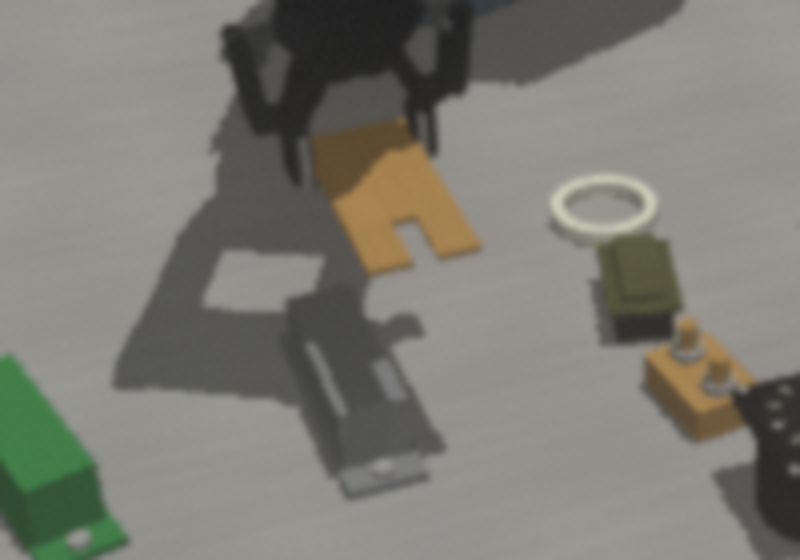

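Run:
```python
from h import *
p=np.load("w9.npy",allow_pickle=True).item()
for n,z,a in(("top",.045,[(177,189),(236,189)]),("foot",.006,[(182,150),(240,149)])):
    A=[back(p,x,z) for x in a];print(n,A,np.mean(A,0),np.linalg.norm(A[0]-A[1]))
import cv2
a=cv2.imread("pics/w9.png");cv2.imwrite("pics/w9c.png",cv2.resize(a[135:245,160:260],None,fx=5,fy=5,interpolation=cv2.INTER_CUBIC))
```

```text
top [array([ 0.49784331, -0.2233565 ,  0.045     ]), array([ 0.49799102, -0.18262313,  0.045     ])] [ 0.49791716 -0.20298981  0.045     ] 0.040733640557153755
foot [array([ 0.47812532, -0.22641436,  0.006     ]), array([ 0.477494  , -0.18075927,  0.006     ])] [ 0.47780966 -0.20358682  0.006     ] 0.04565945490130494
```

View pics/w9c.png

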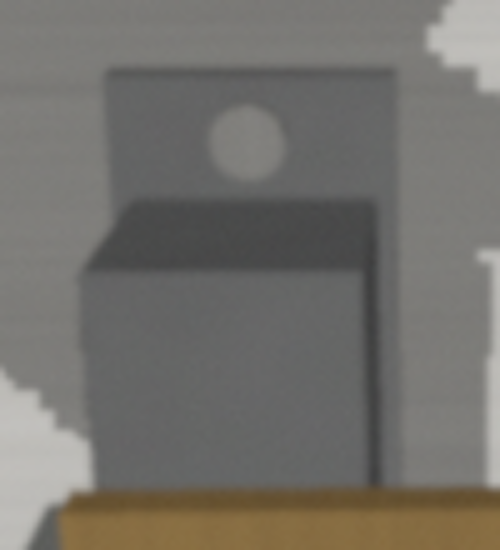

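```bash
python3 -m crank '[[[0,-0.02,0.002],[-0.003,0,0],-1],[[0,-0.011,0.001],[0,0,0],-1],[[0.03,0,0],[0,0,0],-1],[[0.03,0,0],[0,0,0],-1],[[0,0,0],[0,0,0],-1]]'
python3 -m crank '[[[0.013,0,0],[0,0,0],-1],[[0,0,0],[0,0,0],-1]]'
python3 - <<'E'
from h import *
tool(.5093,-.2023,.0955)
p=camera_params("wrist");s=read_state();np.save("w10.npy",p,allow_pickle=True)
cv2.imwrite("pics/w10.png",read_camera("wrist")[:,:,::-1])
cv2.imwrite("pics/s10.png",cv2.resize(read_camera("scene")[150:270,100:250,::-1],None,fx=5,fy=5,interpolation=cv2.INTER_CUBIC))
cv2.imwrite("pics/t10.png",cv2.resize(read_camera("top")[130:250,300:400,::-1],None,fx=5,fy=5,interpolation=cv2.INTER_CUBIC))
E
```

```text
t: 12.18
position: [0.5084, -0.2017, 0.1276]
orientation: [0.705, 0.001, 0.709, 0.001]
contact_force: [-0.2, 1.2, -3.5]
width: 0.704
t: 12.42
position: [0.5099, -0.2025, 0.1168]
orientation: [0.707, -0.0, 0.707, 0.0]
contact_force: [0.1, 0.5, -3.7]
width: 0.704
t 12.43 pos [ 0.5099 -0.2025  0.1168] yaw z 0.07 x [-2.e-04  1.e-04 -1.e+00] F [ 0.1  0.5 -3.7] w 0.704 -> shift [ 0.0213  0.0002 -0.0006]
```

View pics/w10.png

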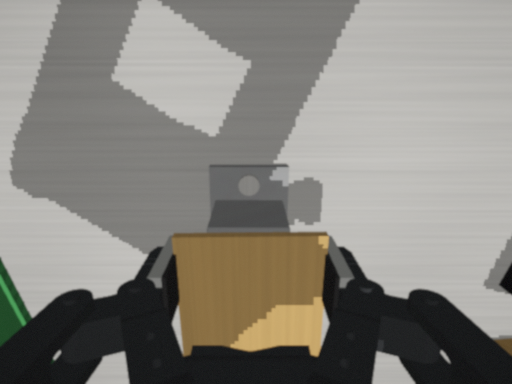

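View pics/s10.png

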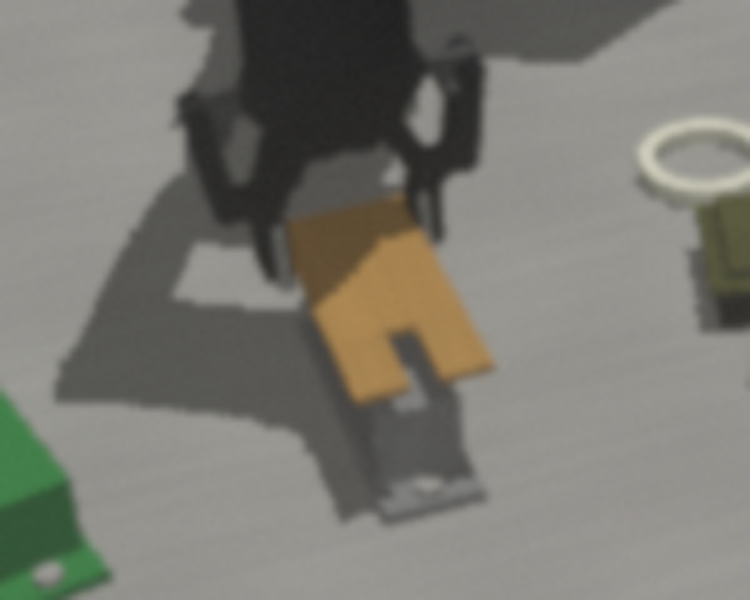

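View pics/t10.png

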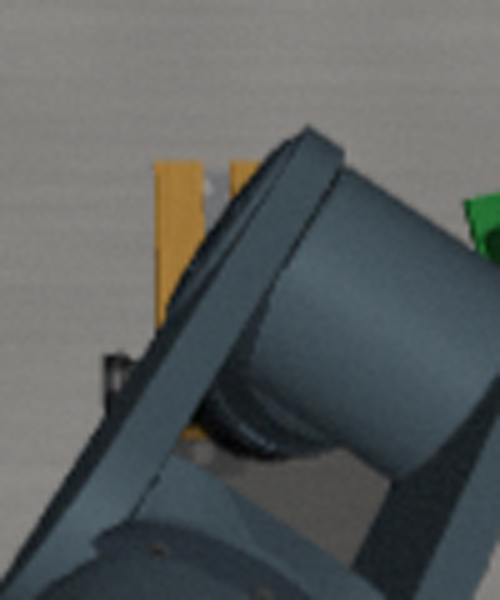

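Run:
```python
from h import *
p=np.load("w10.npy",allow_pickle=True).item()
for n,z,a in(("foot",.006,[(209,165.5),(288,165.5)]),("rest top near",.045,[(206,232),(290,232)]),("plate end",.0703,[(173,234),(328,234)])):
    A=[back(p,x,z) for x in a];print(n,A,np.mean(A,0),np.linalg.norm(A[0]-A[1]))
f=lambda c,r:(300+(c+.5)/5-.5,130+(r+.5)/5-.5)
A=back("top",f(155,161),.0703);print("top: far-left corner",A, back("top",f(156,330),.0703))
```

```text
foot [array([ 0.47726046, -0.2275626 ,  0.006     ]), array([ 0.47721419, -0.18242912,  0.006     ])] [ 0.47723732 -0.20499586  0.006     ] 0.045133505255600954
rest top near [array([ 0.50036749, -0.22509343,  0.045     ]), array([ 0.5003162 , -0.18494134,  0.045     ])] [ 0.50034185 -0.20501738  0.045     ] 0.04015211315050379
plate end [array([ 0.48921198, -0.23433094,  0.0703    ]), array([ 0.48913358, -0.17333966,  0.0703    ])] [ 0.48917278 -0.2038353   0.0703    ] 0.06099132736875561
top: far-left corner [ 0.63181598 -0.16979846  0.0703    ] [ 0.54643165 -0.17044971  0.0703    ]
```

```bash
python3 -m crank '[[[0.006,-0.0017,-0.002],[0,0,0],-1],[[0.007,0,0],[0,0,0],-1],[[0.004,0,0],[0,0,0],-1],[[0.001,0,0],[0,0,0],-1],[[0,0,0],[0,0,0],-1]]'
python3 - <<'E'
from h import *
tool(.508,-.2042,.0955)
E
```

```text
t: 13.2
position: [0.5079, -0.2042, 0.0988]
orientation: [0.707, -0.0, 0.707, 0.0]
contact_force: [0.0, 0.4, -3.5]
width: 0.707
t 13.2 pos [ 0.5079 -0.2042  0.0988] yaw z 0.07 x [-1.e-04  1.e-04 -1.e+00] F [ 0.   0.4 -3.5] w 0.707 -> shift [ 0.0033 -0.      0.0001]
```

```bash
python3 -m crank '[[[0.001,0,0],[0,0,0],-1],[[0.001,0,0],[0,0,0],-1],[[0,0,0],[0,0,0],-1]]';python3 -m crank '[[[0.001,0,0],[0,0,0],-1],[[0,0,0],[0,0,0],-1]]'
python3 - <<'E'
from h import *
tool(.508,-.2042,.0955)
p=camera_params("wrist");np.save("w11.npy",p,allow_pickle=True)
cv2.imwrite("pics/w11.png",read_camera("wrist")[:,:,::-1])
E
```

```text
t: 13.58
position: [0.5081, -0.2043, 0.097]
orientation: [0.707, -0.0, 0.707, 0.0]
contact_force: [0.7, -0.2, -2.1]
width: 0.706
t: 13.82
position: [0.5081, -0.2043, 0.096]
orientation: [0.707, -0.001, 0.707, 0.0]
contact_force: [-1.1, 0.5, -2.1]
width: 0.704
t 13.82 pos [ 0.5081 -0.2043  0.096 ] yaw z 0.07 x [ 4.e-04 -3.e-04 -1.e+00] F [-1.1  0.5 -2.1] w 0.704 -> shift [ 0.0005  0.0001 -0.0001]
```

View pics/w11.png

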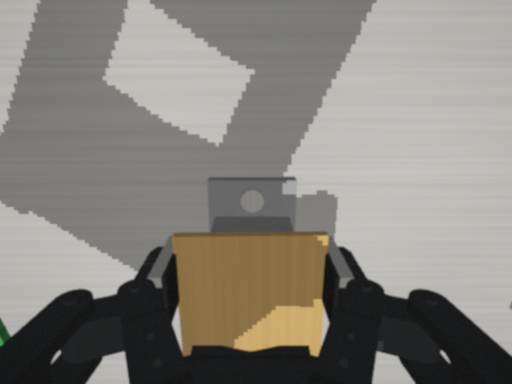

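```bash
python3 -m crank '[[[0.001,0,0],[0,0,0],-1],[[0,0,0],[0,0,0],-1]]'
python3 - <<'E'
from h import *
p=np.load("w11.npy",allow_pickle=True).item()
for n,z,a in(("foot",.006,[(208.5,178.5),(296,178.5)]),("plate end",.0495,[(173,234),(328,234)])):
    A=[back(p,x,z) for x in a];print(n,A,np.mean(A,0),np.linalg.norm(A[0]-A[1]))
E
```

```text
t: 14.12
position: [0.5081, -0.2043, 0.0959]
orientation: [0.707, -0.001, 0.707, 0.0]
contact_force: [-3.0, 1.6, 6.7]
width: 0.7
foot [array([ 0.47719512, -0.2271394 ,  0.006     ]), array([ 0.47714632, -0.18236875,  0.006     ])] [ 0.47717072 -0.20475408  0.006     ] 0.044770682430357644
plate end [array([ 0.48737758, -0.23610767,  0.0495    ]), array([ 0.48729394, -0.17514025,  0.0495    ])] [ 0.48733576 -0.20562396  0.0495    ] 0.06096747927076593
```

```bash
python3 -m crank '[[[-0.0005,0,0],[0,0,0],-1],[[0,0,0],[0,0,0],0.45],[[0,0,0],[0,0,0],0.6],[[0,0,0],[0,0,0],0.9],[[0,0,0],[0,0,0],1]]'; python3 -m crank '[[[0,0,0],[0,0,0],1],[[0,0,0],[0,0,0],1]]'
python3 - <<'E'
from h import *
tool(.508,-.2042,.0955)
cv2.imwrite("pics/w12.png",read_camera("wrist")[:,:,::-1])
E
```

```text
t: 14.75
position: [0.5079, -0.2042, 0.0954]
orientation: [0.707, -0.0, 0.707, 0.0]
contact_force: [0.1, -0.7, 0.0]
width: 1.002
t: 15.0
position: [0.5079, -0.2042, 0.0954]
orientation: [0.707, -0.0, 0.707, 0.0]
contact_force: [-0.6, -0.6, -0.2]
width: 0.997
t 15.0 pos [ 0.5079 -0.2042  0.0954] yaw z 0.07 x [-0.  0. -1.] F [-0.6 -0.6 -0.2] w 0.997 -> shift [-0.0001 -0.      0.0001]
```

View pics/w12.png

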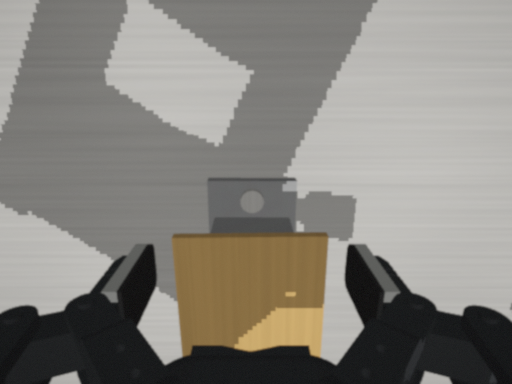

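Released, with no residual force. Backing up and away to check the lie before pressing.

```bash
python3 -m crank '[[[-0.02,0,0],[0,0,0],1],[[-0.05,0,0],[0,0,0],1],[[-0.055,0,-0.025],[0,0,0],-1],[[-0.04,0.03,-0.045],[0,0,0],-1],[[0,0.055,-0.025],[0,0,0],-1]]';  python3 -m crank '[[[0,0.06,0],[0,0,0],-1],[[0,0.06,0],[0,0,0],-1],[[0,0,0],[0,0,0],-1]]'
python3 - <<'E'
from h import *
tool(.558,-.204)
cv2.imwrite("pics/w13.png",read_camera("wrist")[:,:,::-1])
cv2.imwrite("pics/t13.png",cv2.resize(read_camera("top")[140:240,300:400,::-1],None,fx=6,fy=6,interpolation=cv2.INTER_CUBIC))
cv2.imwrite("pics/s13.png",cv2.resize(read_camera("scene")[150:270,100:250,::-1],None,fx=5,fy=5,interpolation=cv2.INTER_CUBIC))
E
```

```text
t: 15.68
position: [0.4164, -0.1226, 0.2609]
orientation: [0.709, -0.001, 0.705, -0.002]
contact_force: [1.4, 0.7, 0.4]
width: 0.377
t: 16.05
position: [0.4152, 0.0022, 0.2576]
orientation: [0.707, -0.003, 0.707, 0.003]
contact_force: [-0.0, -0.5, 0.2]
width: 0.006
t 16.05 pos [0.4152 0.0022 0.2576] yaw z 0.45 x [ 3.e-04  7.e-04 -1.e+00] F [-0.  -0.5  0.2] w 0.006 -> shift [-1.000e-04 -2.073e-01  1.412e-01]
```

View pics/t13.png

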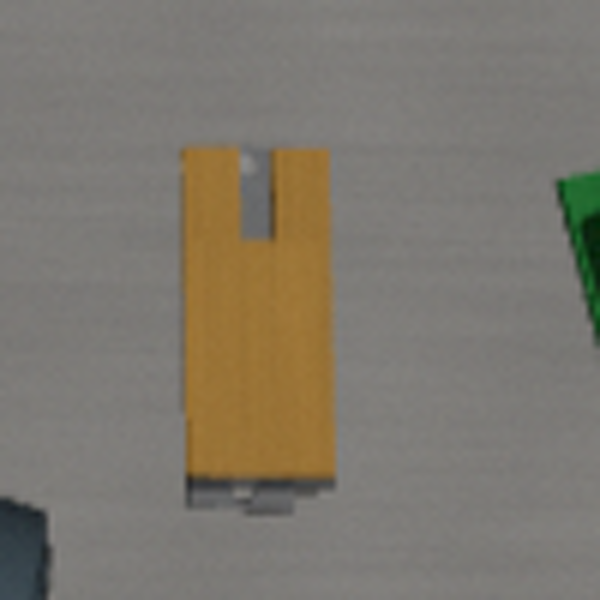

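View pics/s13.png

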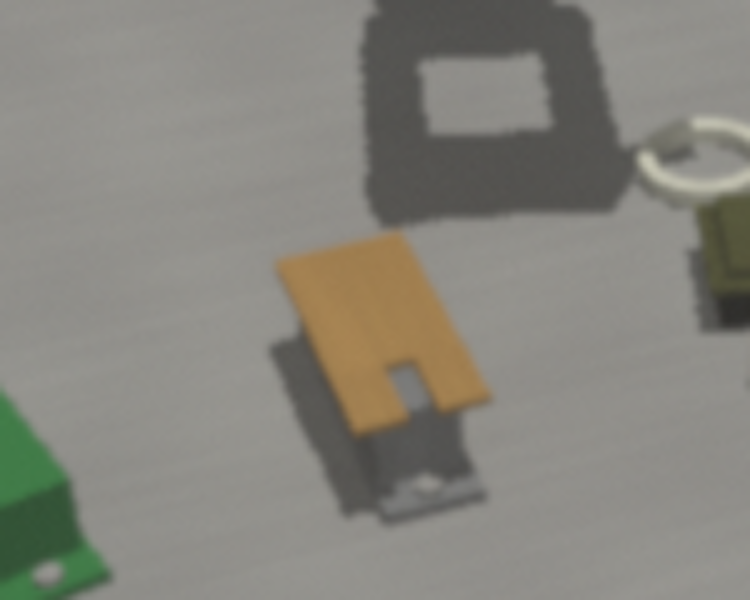

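Run:
```python
from h import *
f=lambda c,r:(300+(c+.5)/6-.5,140+(r+.5)/6-.5)
P=np.array([back("top",f(*x),.049) for x in[(183,148),(329,149),(335,477),(188,478)]]);print(P,P.mean(0))
d=P[0]+P[1]-P[2]-P[3];print(np.degrees(np.arctan2(d[1],d[0])))
print("foot near end",back("top",f(188,508),.006))
```

```text
[[ 0.62992364 -0.17174629  0.049     ]
 [ 0.63093324 -0.23368553  0.049     ]
 [ 0.49141659 -0.23536867  0.049     ]
 [ 0.48948615 -0.17411237  0.049     ]] [ 0.56043991 -0.20372821  0.049     ]
0.8286614188267101
foot near end [ 0.47988419 -0.18074149  0.006     ]
```

View pics/w13.png

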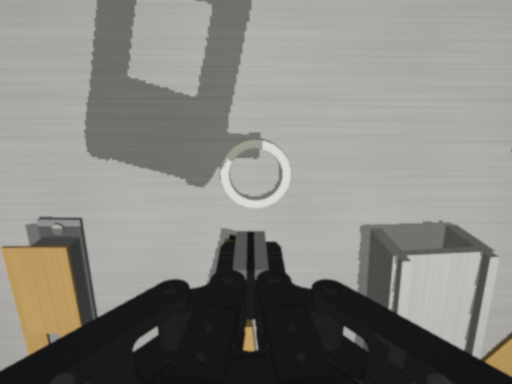

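The plate lies flat, with its centre at (0.5604,-0.2037) and yaw about 0.8°. The rest is at ~(0.5595,-0.2037) with yaw ~-0.1°. That is about 1 mm and 1° off, which is fine. Next I press on the middle.

```bash
python3 -m crank '[[[0,-0.05,0.035],[0,0,0],-1],[[0,-0.05,0.035],[0,0,0],-1],[[0,-0.05,0.035],[0,0,0],-1],[[0,-0.05,0.035],[0,0,0],-1],[[0,0,0],[0,0,0],-1]]'
python3 - <<'E'
from h import *
tool(.5598,-.2037,.122)
E
```

```text
t: 16.82
position: [0.5567, -0.2074, 0.2561]
orientation: [0.707, 0.002, 0.707, -0.002]
contact_force: [0.4, 0.8, -0.6]
width: -0.003
t 16.82 pos [ 0.5567 -0.2074  0.2561] yaw z -0.32 x [-9.e-04 -4.e-04 -1.e+00] F [ 0.4  0.8 -0.6] w -0.003 -> shift [0.134  0.0038 0.0032]
```

```bash
python3 -m crank '[[[0.04,0.003,0.003],[0,0,0],-1],[[0.04,0,0],[0,0,0],-1],[[0.03,0,0],[0,0,0],-1],[[0.016,0,0],[0,0,0],-1],[[0,0,0],[0,0,0],-1]]'
python3 - <<'E'
from h import *
tool(.5598,-.2037,.122)
E
```

```text
t: 17.45
position: [0.5581, -0.1986, 0.1306]
orientation: [0.706, 0.0, 0.708, 0.0]
contact_force: [0.1, -0.2, 0.2]
width: -0.003
t 17.45 pos [ 0.5581 -0.1986  0.1306] yaw z 0.0 x [-0.0021  0.0012 -1.    ] F [ 0.1 -0.2  0.2] w -0.003 -> shift [ 0.0086 -0.0051  0.0017]
```

```bash
python3 -m crank '[[[0.004,-0.005,0.002],[0,0,0],-1],[[0.001,0,0],[0,0,0],-1],[[0,0,0],[0,0,0],-1],[[0,0,0],[0,0,0],-1]]'; python3 -m crank '[[[0.001,0,0],[0,0,0],-1],[[0.001,0,0],[0,0,0],-1],[[0,0,0],[0,0,0],-1]]'
python3 - <<'E'
from h import *
tool(.5598,-.2037,.122)
E
```

```text
t: 17.95
position: [0.5613, -0.2032, 0.127]
orientation: [0.707, -0.001, 0.707, 0.0]
contact_force: [-0.5, -0.3, -0.2]
width: 0.003
t: 18.32
position: [0.561, -0.2031, 0.1244]
orientation: [0.707, -0.0, 0.707, 0.001]
contact_force: [0.3, 0.2, 0.8]
width: 0.001
t 18.32 pos [ 0.561  -0.2031  0.1244] yaw z 0.07 x [-3.e-04  2.e-04 -1.e+00] F [0.3 0.2 0.8] w 0.001 -> shift [ 0.0024 -0.0006 -0.0012]
```

```bash
python3 -m crank '[[[0.001,-0.0005,-0.001],[0,0,0],-1],[[0.001,0,0],[0,0,0],-1],[[0,0,0],[0,0,0],-1]]'; python3 -m crank '[[[0.001,0,0],[0,0,0],-1],[[0,0,0],[0,0,0],-1]]'; python3 -m crank '[[[0.001,0,0],[0,0,0],-1],[[0,0,0],[0,0,0],-1]]'
```

```text
t: 18.7
position: [0.56, -0.2037, 0.1224]
orientation: [0.707, -0.0, 0.707, 0.0]
contact_force: [0.3, -0.7, -0.7]
width: -0.0
t: 18.95
position: [0.5602, -0.2038, 0.1217]
orientation: [0.707, -0.0, 0.707, 0.0]
contact_force: [-0.5, 0.3, 1.8]
width: 0.003
t: 19.2
position: [0.5603, -0.2038, 0.1216]
orientation: [0.707, -0.001, 0.707, 0.0]
contact_force: [-3.4, 1.7, 8.0]
width: 0.001
```

```bash
python3 -m crank '[[[0.0015,0,0],[0,0,0],-1],[[0.001,0,0],[0,0,0],-1],[[0,0,0],[0,0,0],-1],[[0,0,0],[0,0,0],-1]]'; python3 -m crank '[[[0.0007,0,0],[0,0,0],-1],[[0,0,0],[0,0,0],-1],[[0,0,0],[0,0,0],-1],[[0,0,0],[0,0,0],-1],[[0,0,0],[0,0,0],-1]]'
```

```text
t: 19.7
position: [0.5607, -0.204, 0.1216]
orientation: [0.707, -0.001, 0.707, 0.0]
contact_force: [-9.6, 5.3, 26.3]
width: 0.0
t: 20.32
position: [0.5607, -0.204, 0.1215]
orientation: [0.707, -0.001, 0.707, 0.0]
contact_force: [-12.0, 6.6, 30.6]
width: -0.002
```

```bash
python3 -m crank '[[[-0.002,0,0],[0,0,0],-1],[[-0.003,0,0],[0,0,0],-1],[[-0.02,0,0],[0,0,0],-1],[[-0.05,0,0],[0,0,0],-1],[[-0.04,0,-0.03],[0,0,0],-1]]'; python3 -m crank '[[[-0.02,0.04,-0.04],[0,0,0],-1],[[0,0.05,-0.03],[0,0,0],-1],[[0,0.05,-0.02],[0,0,0],-1],[[0,0.05,0],[0,0,0],-1],[[0,0,0],[0,0,0],-1]]'
python3 - <<'E'
from h import *
tool(.558,-.204)
t=read_camera("top")[:,:,::-1]
cv2.imwrite("pics/t14f.png",t)
cv2.imwrite("pics/t14.png",cv2.resize(t[140:240,300:400],None,fx=6,fy=6,interpolation=cv2.INTER_CUBIC))
cv2.imwrite("pics/s14.png",read_camera("scene")[:,:,::-1])
E
```

```text
t: 20.95
position: [0.5313, -0.2043, 0.2354]
orientation: [0.708, -0.001, 0.706, 0.0]
contact_force: [0.7, -0.9, 0.8]
width: 0.004
t: 21.58
position: [0.4395, -0.0113, 0.2533]
orientation: [0.708, -0.002, 0.707, 0.002]
contact_force: [1.2, -0.9, 0.0]
width: 0.003
t 21.57 pos [ 0.4395 -0.0113  0.2533] yaw z 0.33 x [ 1.3e-03  2.0e-04 -1.0e+00] F [ 1.2 -0.9  0. ] w 0.003 -> shift [ 1.000e-04 -1.934e-01  1.174e-01]
```

View pics/t14.png

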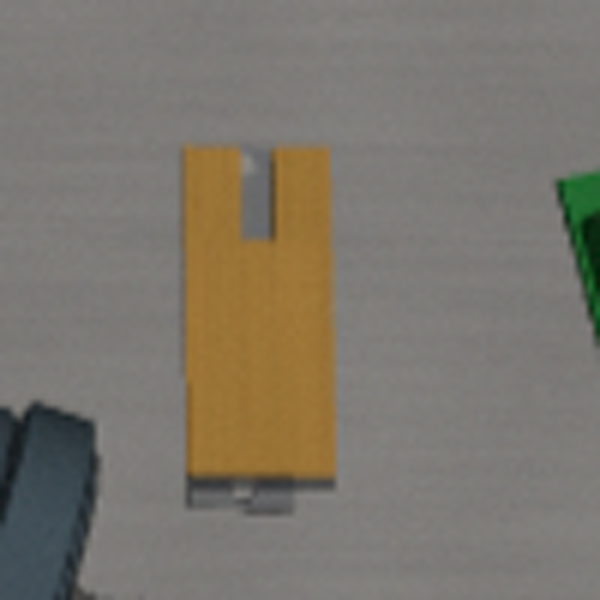

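View pics/s14.png

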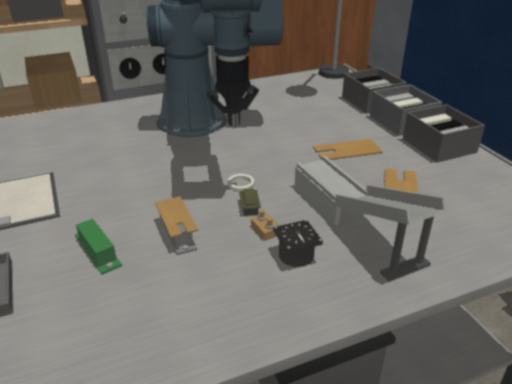

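View pics/t14f.png

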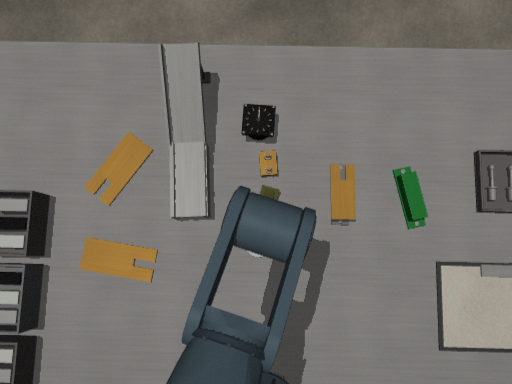

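The plate did not move under the press: its corners are at the same crop pixels, (183,148) to (335,478). The bystanders are where they were, and the arm is stopped and clear.

```bash
python3 -c "
from rig import *
print(sign_off())"
```

```text
the job is handed in; nothing more can be done
None
```

The shim plate is lying flat on the grey gauge rest, and the job was handed in at about 21.6 s, well inside the 51 s limit.

- **Slide and pick-up:** I dragged the plate out with 7–9 N on top until about 45 mm overhung the edge. I then gripped it across its solid end and lifted it level.
- **Placing:** I lowered it onto the rest in 1 mm steps, with about 10 N at contact, and let go.
- **Press:** I pressed the middle with the closed fingertips at 26–31 N for roughly 0.8 s. A sideways force of up to about 14 N built up, but the plate's corners are at the same pixels as before the press.

**Last checks:** In the top view the plate is about 1 mm off the rest's centre and about 0.9° off its line. The wrist view put it within about 1 mm too. The two cameras differ by about 2 mm on the rest's position along x, which is within their stated accuracy. The gauge and stud block are where they were in the top view. The arm hid the rocker and bezel ring there, but the scene view shows both where they started. The gripper was clear and touching nothing.

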